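Prove a re-glued lid pull and put the tablet box back to use

ROBOT

A 7-joint arm with a two-finger parallel gripper is mounted at the origin on the work surface. World frame = base frame: x ahead of the robot, y to its left, z up, the work surface at z = 0. Lengths are in mm, angles in degrees, forces in N, time in s.
With the tool pointing down it reaches from about 400 to 850 mm from the base axis. Payload 4.5 kg.
Tool frame: the origin (TCP) lies at the very end of the fingers, on their centre line; the grasp point (between the pads) lies 19 mm behind it (ctrl.grip_point_offset is the distance from the TCP to the grasp point, in mm); y points along the fingers, z is the direction in which the jaws open and shut, and the axes are right-handed (so a half turn about y gives the same grasp; the last joint's range is limited). The gripper opens to 85 mm and grips with 20 to 120 N. Pads are 22 mm wide; open, the fingers measure 114 mm over their backs; the gripper's body (76 mm by 85 mm) begins 54 mm behind the grasp point. The pads swing forward as they close: fully open they stand 13 mm farther back than shut.
Start: joints at [-63.266, 39.483, -11.15, 89.685, 9.013, 51.709, -12.324], TCP at [262.118, 567.405, 231.317] pointing down, gripper open.
Joint ranges: [-172.22, 172.22], [-26.19, 119.32], [-84.43, 86.54], [7.71, 146.69], [-57.33, 237.33], [2.42, 119.75], [-152.13, 152.13]. Speed limits (degrees/s): [147.25, 147.25, 180, 180, 180, 180, 180].

INTERFACE

Orientations are given as [roll, pitch, yaw] about the fixed x, y, z axes, in that order (R = Rz(yaw) Ry(pitch) Rx(roll)).
In Python, from workcell import ctrl, eyes, job gives the robot as it stands.
- The arm moves only by the shell command python3 -m jog 'ROWS' [OPENING] [FORCE]. ROWS is JSON, one flat list of numbers, 4 for each row, row after row: the shift along the tool's x, y, z in m, then the turn about the tool's y in degrees. A call has 1 to 5 rows; each row shifts and turns the commanded pose from where the row before left it, along the tool's axes as they then stand; what a row does not reach is not made up. A row lasts 1/12 s, in which the tool goes at most 41.7 mm and 7.16 degrees, less where a joint would pass 70% of its speed; a pose out of reach is approached as far as the arm can. A call with a gripper value outside its range is refused whole. OPENING is the closure, from 0 (fully open) to 1 (shut), set as the call begins (- or left out, the last holds). The fingers move at their own pace and stop on an object; FORCE is the grip in N (left out, the last holds). Time passes only in rows, so rows that do not move let the fingers close. It gives the time, the measured TCP pose, the force and the opening at its end, in the units of the state.
- ctrl.get_state(): the state, without advancing time (a new reading comes with each control period).
- eyes.grab_frame(name): name is "scene" or "top" or "wrist"; returns a dict with "image" (420x560x3 uint8, blue, green, red), "fx", "fy", "cx", "cy" (pixels), "extrinsics" (4x4, takes a point from camera to world coordinates). Camera axes: x right, y down, z forward; pixel columns grow to the right and rows downward; lengths in mm; the calibration is good to about 2 mm. A picture is of the moment at which its call begins. There is no depth.
- job.hand_in(): hands the job in, once; it reports no verdict.
The state is a dict: "time_s": time; "q": joint angles; "dq": joint speeds; "tau": joint torques, N m; "tool_pos": TCP position; "ee_rot": TCP orientation; "wrist_force": force on the tool from outside, world axes, zero at the start; "torque": the same for the moment, N m; "opening": finger opening in mm.
Only numpy, scipy, OpenCV 4.12 (cv2) and the standard library are available. Lean on these libraries where they do the work, as an engineer would, in place of code of your own. Each camera call takes 0.05 s, during which the arm holds its last target. There are 200 camera calls.

TASK

The wooden pull on the tablet box's sliding lid was glued last night: lift the sprung clamp arm until it stays up by itself, put the pressing pad from under it into the steel tray, then, with the lid still shut, prove the joint by pulling straight up on the pull with about 14 N for two seconds, never more than 20 N. If it holds, slide the lid right open by the pull, put all the loose dishwasher tablets from the counter into the box, and slide the lid fully shut again. Leave the clamp arm up, and do not disturb the other things on the counter.

Things in the scene. Friction and masses are not known exactly. Their poses are not given: they have to be found in the camera images.
- rig: Fixed plywood gluing board on the counter, 255 (x) by 230 (y) by 18 mm, carrying the tablet box and clamp; origin on the counter straight below the box's middle; the board spans x -75 to +180 mm. z up; +y: the way the lid slides open; +x: from the box to the clamp's steel post (145 mm high, at x 145 mm).
- box_floor (a point): Middle of the inside floor of the dark wooden tablet box, fixed on the board, 24 mm above the counter and above the rig's origin; axes as the rig's. The box is 116 (x) by 200 (y) mm outside, walls 8 mm, its long walls' tops 75 mm above the counter; inside 100 (x) by 184 (y) mm, 40 mm deep under the lid.
- lid (a joint): The box's flat white-painted sliding lid, 105 mm (x) by 192 mm (y) by 6 mm, its top 70 mm above the counter, in grooves, so that it cannot lift: 0 is shut, growing as it slides towards the rig's +y, 0.145 m is fully open (the box is then open from rig y = -92 to +53 mm). About 2 N slides it, and it stays where it is left. It is moved by the glued pull.
- pull (a joint): How far (m) the glued pull has risen off the lid, 0 at rest. Its flexible glue gives like a spring, 0.25 mm per newton (4000 N/m) straight up: 14 N raises it 3.5 mm.
- pull_grip (a point): Centre of the dark wooden pull glued on the middle of the lid: a block 60 mm (rig x) by 22 mm (rig y) by 22 mm high, its underside on the lid, its top 92 mm above the counter; it travels with the lid. Grip it across its 22 mm.
- clamp (a joint): Angle (rad) of the sprung clamp arm: about 0 when its rubber foot presses the pad on the pull, growing as the arm is lifted (the knob rises and swings towards the rig's +x). The over-centre spring drives it down below about 0.75 rad, with some 4 N to be overcome at the knob, and above that throws it on to its open stop at 2.0 rad, where it stays, leaning back, the knob 330 mm above the counter.
- clamp_knob (a point): Centre of the black ball knob, 30 mm in diameter, at the free end of the clamp arm, 220 mm from the hinge; arm closed, it is 130 mm above the counter at rig x = -75 mm.
- clamp_hinge (a point): The clamp arm's hinge, 130 mm above the counter at rig x = +145 mm; the hinge axis is the rig's y.
- pad: Loose plywood pressing pad with a cork face, 50 (x) by 40 (y) by 16 mm, 30 g; origin at its centre. It lies on top of the pull under the clamp's foot, centred to about 2 mm.
- tray: Fixed open steel tray on the counter, 100 mm (x) by 140 mm (y), 22 mm high, walls and floor 4 mm; origin at the centre of its underside.
- tab0: Loose hard-pressed dishwasher tablet, white with a grey stripe, 36 (x) by 26 (y) by 16 mm (z), 20 g; origin at its centre; starts lying flat on the counter. Two to five tablets are there; the others are absent.
- tab1: Loose hard-pressed dishwasher tablet, white with a grey stripe, 36 (x) by 26 (y) by 16 mm (z), 20 g; origin at its centre; starts lying flat on the counter. Two to five tablets are there; the others are absent.
- tab2: Loose hard-pressed dishwasher tablet, white with a grey stripe, 36 (x) by 26 (y) by 16 mm (z), 20 g; origin at its centre; starts lying flat on the counter. Two to five tablets are there; the others are absent.
- tab3: Loose hard-pressed dishwasher tablet, white with a grey stripe, 36 (x) by 26 (y) by 16 mm (z), 20 g; origin at its centre; starts lying flat on the counter. Two to five tablets are there; the others are absent.
- tab4: Loose hard-pressed dishwasher tablet, white with a grey stripe, 36 (x) by 26 (y) by 16 mm (z), 20 g; origin at its centre; starts lying flat on the counter. Two to five tablets are there; the others are absent.
- mug: Bystander, not to be disturbed: white mug, 80 mm across, 90 mm high. Origin at the centre of its underside.
- soap: Bystander, not to be disturbed: green dish-soap bottle, 64 mm across, 190 mm high. Origin at the centre of its underside.
- glue: Bystander, not to be disturbed: white glue bottle, 44 mm across, 120 mm high. Origin at the centre of its underside.
- spoon: Bystander, not to be disturbed: steel spoon lying flat, 160 mm long. Origin at the centre of its underside.
- jar: Bystander, not to be disturbed: glass jar with steel cap, 72 mm across, 90 mm high. Origin at the centre of its underside.
- bowl: Bystander, not to be disturbed: blue bowl, 100 mm across, 40 mm high. Origin at the centre of its underside.
- carton: Bystander, not to be disturbed: cardboard carton, 40 x 90 x 65 mm high. Origin at the centre of its underside.

How it is judged:
By the outcome, as a careful person would: the job done as asked, in the order asked, and still so for the second after the job is handed in, with the robot touching nothing.
Of tab0, tab1, tab2, tab3, tab4 only 2 to 5 are there at a start; the rules pass over those that are not, and their reading is None.
At some moment in a run one of tab0, tab1, tab2, tab3, tab4 may be knocked a few centimetres aside while the robot is not near it.
Once in a run the grip may slacken for a moment while it holds something.
It also fails if it takes over 210 s, if anything falls off the work surface, if the arm or the gripper's body presses on something with over 40 N, if the wrist force passes 120 N, or if a joint passes its speed limit or range.

## Working session

There is one attempt and no reset: what is moved stays moved. The work goes in short steps, Python scripts to look and compute and a shell command to move; the robot and the scene stay as the last step left them, time stands still between calls to the robot, and variables do not carry over. Pictures are saved under pics/ and viewed, about 12 in all and at most 16, crops included, and the job is handed in when it is done.

```bash
ls; mkdir -p pics; python3 - <<'E'
from workcell import ctrl, eyes, job
import cv2
s=ctrl.get_state(); print(s, ctrl.grip_point_offset)
for n in("scene","top"):
    f=eyes.grab_frame(n); cv2.imwrite(f"pics/{n}0.png",f["image"]); print(n,f["fx"],f["cx"],f["cy"],f["extrinsics"])
E
```

```text
pics
{'time_s': 0.0, 'q': array([-63.26609542,  39.53495212, -11.14272512,  89.74592775,
         9.01272487,  51.70818427, -12.32230706]), 'dq': array([-0.02046846, -0.03678263, -0.01152499, -0.00159294, -0.00987361,
       -0.11511747,  0.09247055]), 'tau': array([-3.91880603e-04, -5.39616144e+01, -1.26656748e+00, -1.58541816e+01,
        9.05422785e-03,  9.45877429e-03, -3.56920978e-06]), 'tool_pos': array([261.92071375, 566.74941967, 230.45893145]), 'ee_rot': array([-9.01069430e+01, -8.88724569e-03, -2.47918852e+01]), 'wrist_force': array([ 0.69261036, -0.76813698, -0.13901416]), 'torque': array([-0.01314784, -0.0260776 , -0.03848926]), 'opening': 85.42776781490971} 18.700000000000003
scene 463.3900906548046 281.7185125780063 210.33416724293718 [[ 3.16849176e-01  7.45811723e-01 -5.85979073e-01  1.42472428e+03]
 [ 9.48473588e-01 -2.47771972e-01  1.97501651e-01 -2.61805546e+02]
 [ 2.10985603e-03 -6.18363909e-01 -7.85889066e-01  1.20087129e+03]
 [ 0.00000000e+00  0.00000000e+00  0.00000000e+00  1.00000000e+00]]
top 528.8776558944403 275.81461500042747 205.45061681385465 [[-1.17132096e-03 -9.88105060e-01  1.53775872e-01  3.57667391e+02]
 [-9.99988344e-01  4.37087071e-04 -4.80842244e-03  2.49813205e+01]
 [ 4.68401309e-03 -1.53779712e-01 -9.88094054e-01  1.58679925e+03]
 [ 0.00000000e+00  0.00000000e+00  0.00000000e+00  1.00000000e+00]]
```

View pics/scene0.png

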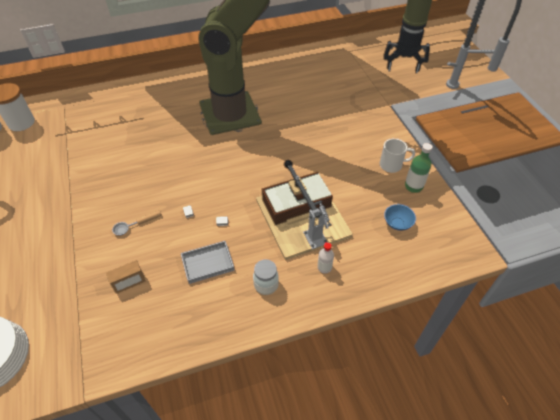

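View pics/top0.png

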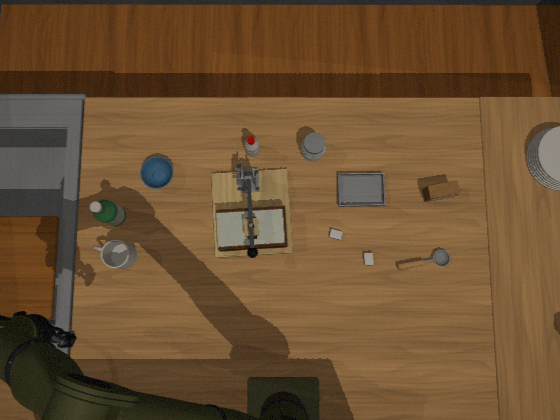

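Top view: box lid around (250,229), post (247,178), knob (252,253), tray (361,189), tablets (336,234) and (369,259). Rig x is about world x. The scene view shows the same two tablets, at (188,211) and (222,221).

```bash
cat > h.py <<'E'
from workcell import ctrl, eyes, job
import cv2, numpy as np
def cast(f,uv,z):
    uv=np.atleast_2d(np.asarray(uv,float)); E=f["extrinsics"]
    d=np.c_[(uv[:,0]-f["cx"])/f["fx"],(uv[:,1]-f["cy"])/f["fy"],np.ones(len(uv))]@E[:3,:3].T
    return E[:3,3]+d*((z-E[2,3])/d[:,2])[:,None]
def proj(f,p):
    E=f["extrinsics"]; c=(np.atleast_2d(p)-E[:3,3])@E[:3,:3]
    return np.c_[f["fx"]*c[:,0]/c[:,2]+f["cx"],f["fy"]*c[:,1]/c[:,2]+f["cy"]]
def white(f,v=110,s=60):
    h=cv2.cvtColor(f["image"],cv2.COLOR_BGR2HSV); return ((h[...,1]<s)&(h[...,2]>v)).astype(np.uint8)*255
def rects(f,m,z,amin=20,roi=None):
    """min-area rectangles of blobs, in world mm on plane z: area px, centre px, centre, sizes, angle"""
    if roi: k=np.zeros_like(m); k[roi[1]:roi[3],roi[0]:roi[2]]=255; m=m&k
    out=[]
    for c in cv2.findContours(m,cv2.RETR_EXTERNAL,cv2.CHAIN_APPROX_NONE)[0]:
        if len(c)<4 or cv2.contourArea(c)<amin: continue
        P=cast(f,c[:,0],z)[:,:2].astype(np.float32); r=cv2.minAreaRect(P)
        out.append((cv2.contourArea(c),c[:,0].mean(0).round(),np.round(r[0],1),np.round(r[1],1),round(r[2],1)))
    return out
def show(name,img,box=None,k=1):
    if box: img=img[box[1]:box[3],box[0]:box[2]]
    cv2.imwrite(name,cv2.resize(img,None,fx=k,fy=k,interpolation=cv2.INTER_CUBIC))
E
python3 - <<'E'
from h import *
f=eyes.grab_frame("top")
print("tabs");[print(r) for r in rects(f,white(f),16,15,(300,210,420,280))]
m=white(f,90,70)
print("lid");[print(r) for r in rects(f,m,70,15,(205,195,295,255))]
h=cv2.cvtColor(f["image"],cv2.COLOR_BGR2HSV)
print(h[175,220],h[175,205],h[250,285],h[250,300],h[189,361],h[234,336],h[220,230])
show("pics/topc.png",f["image"],(200,150,400,280),4)
g=eyes.grab_frame("scene")
print("stabs");[print(r) for r in rects(g,white(g,150),16,15,(170,195,240,235))]
for uv,z in(((252.,253.),130),((247,178),145),((361,189),22)):print(cast(f,uv,z))
show("pics/sc.png",g["image"],(230,150,370,260),5)
E
```

```text
tabs
(83.5, array([368., 258.]), array([ 443. , -255.6]), array([23.7, 33. ]), 88.5)
(82.0, array([336., 234.]), array([ 516.2, -160.7]), array([34.9, 24.8]), 75.8)
lid
(901.5, array([232., 229.]), array([526.8, 143.6]), array([98.8, 89.6]), 3.6)
(877.0, array([269., 226.]), array([533.7,  39.3]), array([99. , 88.7]), 3.8)
[ 18 110 151] [ 16 139 132] [ 19 113 142] [ 15 135 123] [ 10   7 108] [ 19  26 159] [ 30  29 143]
stabs
(64.5, array([222., 220.]), array([ 517.8, -159.4]), array([36.4, 24. ]), 71.6)
(59.0, array([188., 210.]), array([ 444., -254.]), array([37.5, 26.2]), 3.0)
[[452.14614528  83.50581376 130.        ]]
[[659.34023641  98.0014112  145.        ]]
[[ 651.21484623 -239.20912037   22.        ]]
```

View pics/topc.png

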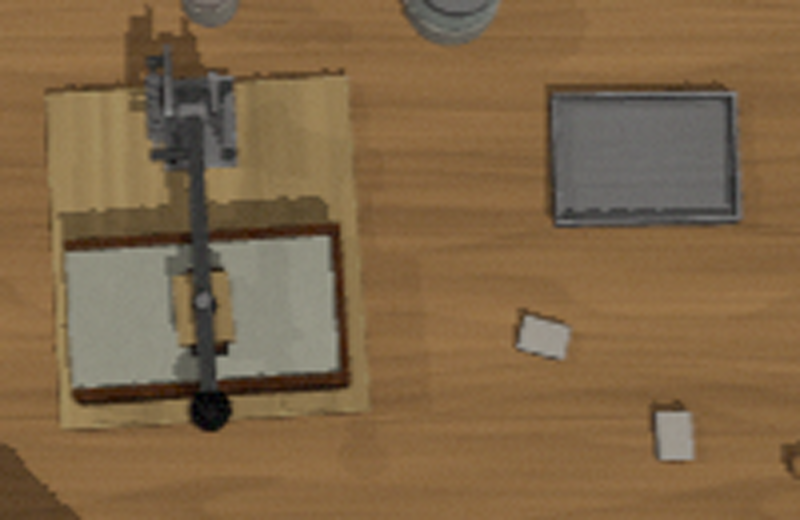

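```bash
python3 -m jog '[0,0,0,-7.15,0,0,0,-7.15,0,0,0,-7.15,0,0,0,-7.15]' 0 40
python3 -m jog '[0.0124,0,-0.0379,0,0.0124,0,-0.0379,0,0.0124,0,-0.0379,0,0.0124,0,-0.0379,0,0.0124,0,-0.0379,0]'
python3 -m jog '[0.0124,0,-0.0379,0,0.0124,0,-0.0379,0,0.0124,0,-0.0379,0,0.0124,0,-0.0379,0,0.0124,0,-0.0379,0]'
python3 -m jog '[0.0124,0,-0.0379,0,0.0124,0,-0.0379,0,0.0124,0,-0.0379,0,0,0,0,0,0,0,0,0]'
python3 - <<'E'
from h import *
f=eyes.grab_frame("wrist"); show("pics/w1.png",f["image"]); print(f["extrinsics"].round(2),f["fx"])
h=cv2.cvtColor(f["image"],cv2.COLOR_BGR2HSV); print(ctrl.get_state()["tool_pos"],ctrl.get_state()["ee_rot"])
print(proj(f,[455,86,130]),proj(f,[530,91,100]))
E
```

```text
time_s: 0.53
tool_pos: [262.1, 567.2, 231.1]
ee_rot: [-90.0, 0.0, 4.2]
wrist_force: [-0.3, 0.7, 0.2]
opening: 85.4
time_s: 0.95
tool_pos: [336.9, 380.5, 231.2]
ee_rot: [-90.0, -0.0, 3.8]
wrist_force: [0.6, -0.6, 0.1]
opening: 85.9
time_s: 1.37
tool_pos: [411.4, 195.6, 231.4]
ee_rot: [-90.0, -0.0, 3.8]
wrist_force: [1.3, -0.3, -0.4]
opening: 85.1
time_s: 1.78
tool_pos: [456.3, 83.4, 231.0]
ee_rot: [-90.1, 0.0, 3.4]
wrist_force: [0.8, 1.9, 0.7]
opening: 85.3
[[-6.0000e-02  9.5000e-01  3.0000e-01  3.8021e+02]
 [ 1.0000e+00  6.0000e-02  2.0000e-02  7.7890e+01]
 [-0.0000e+00  3.0000e-01 -9.5000e-01  3.7307e+02]
 [ 0.0000e+00  0.0000e+00  0.0000e+00  1.0000e+00]] 363.83648382159
[455.79104067  85.8883849  231.24019625] [-8.99766281e+01  7.60746208e-05  3.66328077e+00]
[[282.46789248 208.17257187]] [[282.23257856 283.17175737]]
```

View pics/w1.png

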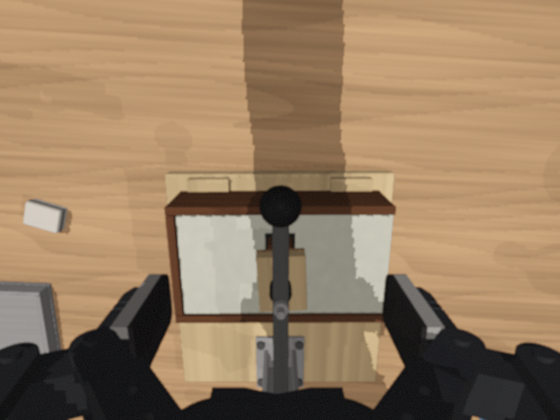

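The wrist view shows the knob at (280,206), against a prediction of (282,208), so the estimate is good. I'll descend and grip it.

```bash
python3 -m jog '[-0.0014,0.04,-0.001,0,0,0.04,0,0,0,0.038,0,0,0,0,0,0]'
python3 -m jog '[0,0,0,0,0,0,0,0,0,0,0,0,0,0,0,0,0,0,0,0]' 1 40
python3 -m jog '[0,0,0,0,0,0,0,0,0,0,0,0,0,0,0,0,0,0,0,0]'
python3 -c "
import numpy as np
p=lambda t:np.array([-220*np.cos(t),220*np.sin(t)])
a=0
for i in range(19):
    print(round(i*.1,1),((p(i*.1+.1)-p(i*.1))/1).round(1))"
```

```text
time_s: 2.17
tool_pos: [449.8, 86.7, 107.8]
ee_rot: [-90.1, 0.7, 4.1]
wrist_force: [-0.9, 0.1, 0.1]
opening: 85.3
time_s: 2.58
tool_pos: [455.6, 85.6, 115.2]
ee_rot: [-90.0, -0.2, 3.8]
wrist_force: [-0.1, -0.2, 8.7]
opening: 28.0
time_s: 3.0
tool_pos: [455.6, 85.6, 115.2]
ee_rot: [-90.0, -0.2, 3.8]
wrist_force: [-0.4, -0.1, 10.1]
opening: 28.0
0.0 [ 1.1 22. ]
0.1 [ 3.3 21.7]
0.2 [ 5.4 21.3]
0.3 [ 7.5 20.7]
0.4 [ 9.6 19.8]
0.5 [11.5 18.7]
0.6 [13.3 17.5]
0.7 [15.  16.1]
0.8 [16.5 14.5]
0.9 [17.9 12.8]
1.0 [19.1 10.9]
1.1 [20.1  9. ]
1.2 [20.9  6.9]
1.3 [21.5  4.8]
1.4 [21.8  2.6]
1.5 [22.   0.5]
1.6 [21.9 -1.7]
1.7 [21.6 -3.9]
1.8 [21.1 -6.1]
```

Grip force of +10 N upward means the pads sit above the ball's equator. I'll re-grip 5 mm lower.

```bash
python3 -m jog '[0,0,0,0,0,0,0,0,0,0.005,0,0,0,0,0,0]' 0.4 40
python3 -m jog '[0,0,0,0,0,0,0,0,0,0,0,0,0,0,0,0,0,0,0,0]' 1 40
python3 -m jog '[0.0011,-0.022,0,0,0.0033,-0.0217,0,0,0.0054,-0.0213,0,0]'
```

```text
time_s: 3.33
tool_pos: [454.1, 85.3, 107.9]
ee_rot: [-90.0, 0.0, 3.8]
wrist_force: [0.1, 0.3, 0.6]
opening: 51.3
time_s: 3.75
tool_pos: [454.1, 85.5, 108.3]
ee_rot: [-90.0, 0.0, 3.8]
wrist_force: [-1.2, 0.3, 1.6]
opening: 28.2
time_s: 4.0
tool_pos: [463.4, 86.1, 173.5]
ee_rot: [-90.0, 0.1, 3.8]
wrist_force: [4.1, 0.5, -6.3]
opening: 27.8
```

```bash
python3 -m jog '[0.0075,-0.0207,0,0,0.0096,-0.0198,0,0,0.0115,-0.0187,0,0,0.0133,-0.0175,0,0,0.015,-0.0161,0,0]'
python3 -m jog '[0.0165,-0.0145,0,0,0.0179,-0.0128,0,0,0.0191,-0.0109,0,0,0.0201,-0.009,0,0,0.0209,-0.0069,0,0]'
python3 -m jog '[0.0215,-0.0048,0,0,0.0218,-0.0026,0,0,0.022,-0.0005,0,0,0.0219,0.0017,0,0,0.0216,0.0039,0,0]'
python3 -m jog '[0,0,0,0,0,0,0,0]'
python3 - <<'E'
from h import *
f=eyes.grab_frame("scene"); show("pics/s1.png",f["image"],(170,120,430,320),3)
E
```

```text
time_s: 4.42
tool_pos: [520.2, 89.7, 266.8]
ee_rot: [-90.0, 0.1, 3.8]
wrist_force: [2.0, 1.2, -4.5]
opening: 28.2
time_s: 4.83
tool_pos: [616.0, 95.8, 321.2]
ee_rot: [-90.0, -0.0, 3.8]
wrist_force: [2.1, 0.2, -0.9]
opening: 27.7
time_s: 5.25
tool_pos: [725.5, 102.7, 323.2]
ee_rot: [-90.0, -0.1, 3.8]
wrist_force: [2.8, 0.4, 0.8]
opening: 27.9
time_s: 5.42
tool_pos: [725.8, 102.8, 321.8]
ee_rot: [-90.0, -0.2, 3.7]
wrist_force: [3.4, -1.0, 0.1]
opening: 28.5
```

View pics/s1.png

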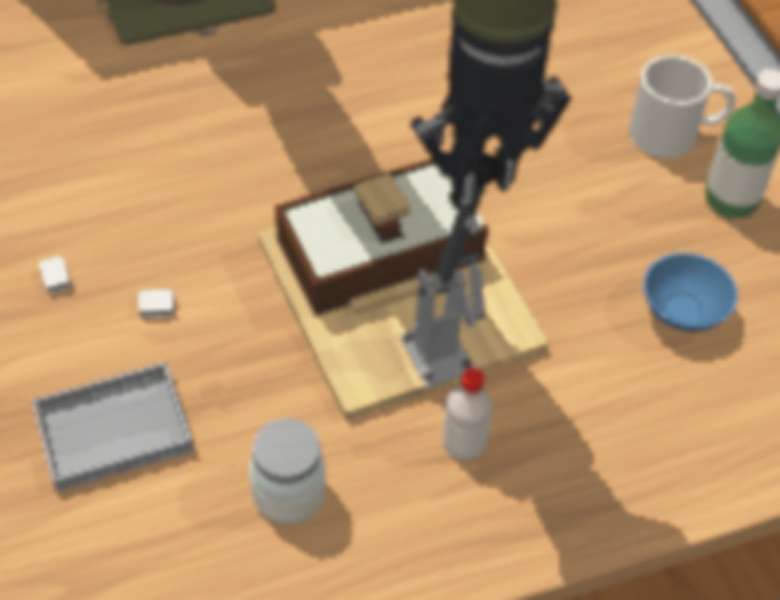

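Clamp is near its stop and the pad is still on the pull. I'll nudge it to the stop, release, rise and go above the pull.

```bash
python3 -m jog '[0.021,0.006,0,0,0,0,0,0]'
python3 -m jog '[0,0,0,0,0,0,0,0,0,0,0,0,0,-0.03,0,0,0,-0.03,0,0]' 0
python3 -m jog '[-0.036,0,0,0,-0.036,0,0,0,-0.036,0,0,0,-0.036,0,0,0,-0.036,0,0,0]'
python3 -m jog '[-0.036,0,0,0,0,0.04,0,0,0,0.04,0,0,0,0.04,0,0,0,0.02,0,0]'
python3 -m jog '[0,0,0,0,0,0,0,0]'
python3 - <<'E'
from h import *
f=eyes.grab_frame("wrist"); show("pics/w2.png",f["image"]); s=ctrl.get_state(); print(s["tool_pos"],s["ee_rot"])
print("lid",proj(f,[530,91,70]),"pad",proj(f,[530,91,108]))
[print(r) for r in rects(f,white(f,120,50),70,300)]
h=cv2.cvtColor(f["image"],cv2.COLOR_BGR2HSV)
E
```

```text
time_s: 5.63
tool_pos: [746.5, 104.1, 315.3]
ee_rot: [-90.0, -0.1, 3.7]
wrist_force: [2.8, -1.0, 0.6]
opening: 27.8
time_s: 6.05
tool_pos: [742.7, 104.3, 375.2]
ee_rot: [-90.1, 0.4, 3.9]
wrist_force: [0.2, 0.3, 0.6]
opening: 85.0
time_s: 6.47
tool_pos: [562.2, 92.5, 376.8]
ee_rot: [-90.0, 0.0, 3.8]
wrist_force: [1.1, 0.1, 0.9]
opening: 85.6
time_s: 6.88
tool_pos: [525.8, 89.2, 233.4]
ee_rot: [-90.1, 0.3, 3.8]
wrist_force: [-0.3, -0.8, -0.1]
opening: 85.5
time_s: 7.05
tool_pos: [528.4, 90.4, 236.6]
ee_rot: [-90.0, 0.1, 3.8]
wrist_force: [0.4, 0.6, 0.3]
opening: 85.2
[529.63552268  90.81102554 237.79949922] [-89.97009123  -0.09471453   3.8195648 ]
lid [[278.85130898 189.43867497]] pad [[279.09488362 201.45374453]]
(2206.0, array([ 17., 277.]), array([ 623.2, -152.3]), array([36. , 86.3]), 89.4)
(23958.5, array([281., 184.]), array([528.7,  92.8]), array([ 99.4, 191.4]), 3.8)
(931.0, array([ 28., 144.]), array([ 505. , -122.2]), array([31.2, 23.7]), 76.9)
```

View pics/w2.png

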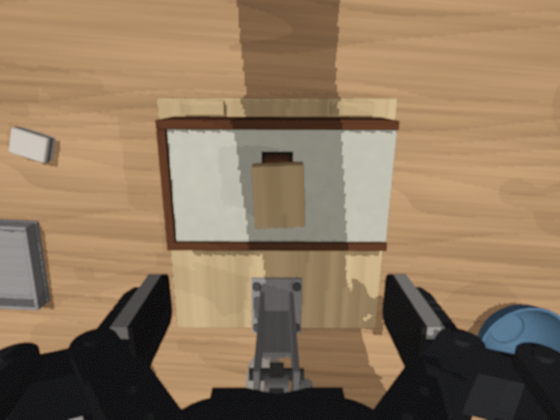

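Lid centre reads (528.7, 92.8) at yaw 3.8°, consistent with before. The pad's top centre is at about (279,196), some 2–3 mm toward rig −x. I'll grasp the pad near the fingertips.

```bash
python3 -m jog '[-0.002,0.04,0,0,0,0.04,0,0,0,0.04,0,0,0,0.034,0,0,0,0,0,0]'
python3 -m jog '[0,0,0,0,0,0,0,0,0,0,0,0,0,0,0,0,0,0,0,0]' 1 30
python3 -m jog '[0,-0.02,0,0,0,-0.04,0,0,0,-0.04,0,0,0,-0.02,0,0,0,0,0,0]'
python3 - <<'E'
from h import *
f=eyes.grab_frame("wrist"); show("pics/w3.png",f["image"])
E
```

```text
time_s: 7.52
tool_pos: [525.2, 89.8, 79.1]
ee_rot: [-90.1, 0.4, 3.8]
wrist_force: [-0.0, -0.8, 1.2]
opening: 85.9
time_s: 7.93
tool_pos: [529.2, 90.7, 85.2]
ee_rot: [-89.9, -0.3, 3.8]
wrist_force: [-0.2, -0.8, 8.6]
opening: 39.6
time_s: 8.35
tool_pos: [530.6, 91.4, 208.7]
ee_rot: [-89.9, -0.7, 3.8]
wrist_force: [0.5, 0.2, -0.7]
opening: 39.8
```

View pics/w3.png

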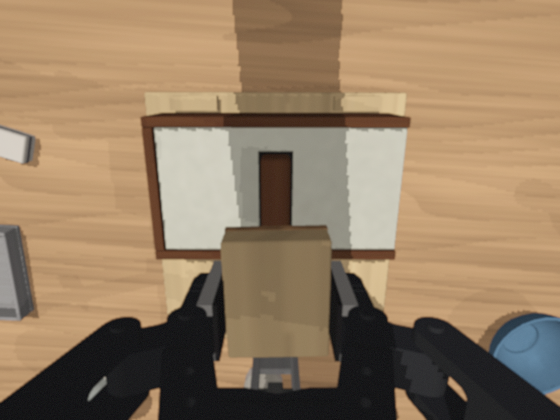

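Pad is held at 39.8 mm opening. Carrying it to the tray.

```bash
python3 -m jog '[0.011,0,-0.0376,0,0.011,0,-0.0376,0,0.011,0,-0.0376,0,0.011,0,-0.0376,0,0.011,0,-0.0376,0]'
python3 -m jog '[0.011,0,-0.0376,0,0.011,0,-0.0376,0,0.011,0,-0.0376,0,0.011,0,-0.0376,0,0,0,0,0]'
python3 -m jog '[0,0.04,0,0,0,0.04,0,0,0,0.04,0,0,0,0.04,0,0,0,0.02,0,0]'
python3 -m jog '[0,0.01,0,0,0,0.008,0,0,0,0,0,0,0,0,0,0]'
python3 - <<'E'
from h import *
f=eyes.grab_frame("wrist"); show("pics/w4.png",f["image"]); s=ctrl.get_state(); print(s["tool_pos"],s["wrist_force"])
E
```

```text
time_s: 8.82
tool_pos: [594.1, -95.8, 201.9]
ee_rot: [-90.0, 0.1, 3.8]
wrist_force: [0.7, 0.4, 0.1]
opening: 39.3
time_s: 9.23
tool_pos: [647.9, -253.2, 200.7]
ee_rot: [-90.5, 0.0, 3.1]
wrist_force: [-1.4, -1.2, 0.2]
opening: 39.4
time_s: 9.65
tool_pos: [643.9, -239.8, 16.4]
ee_rot: [-89.8, 0.5, 3.8]
wrist_force: [-1.6, -0.3, -0.8]
opening: 39.6
time_s: 9.98
tool_pos: [649.5, -240.9, 5.7]
ee_rot: [-90.0, -0.1, 3.8]
wrist_force: [0.5, -1.0, -0.2]
opening: 39.4
[ 649.65130926 -241.05568389    5.94053234] [ 0.11621545 -0.19100375  0.09026006]
```

View pics/w4.png

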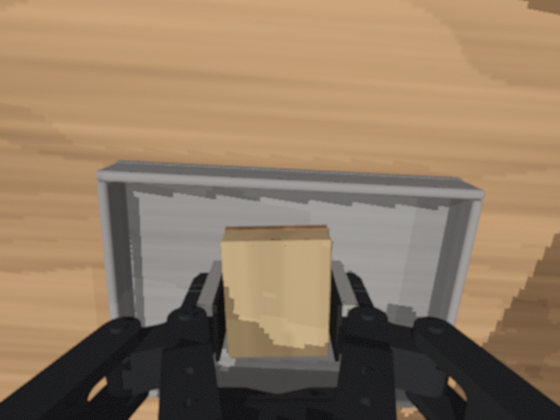

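Pad sits well inside the tray. Releasing and returning above the pull.

```bash
python3 -m jog '[0,0,0,0,0,0,0,0,0,0,0,0]' 0.4
python3 -m jog '[0,-0.04,0,0,0,-0.04,0,0,0,-0.04,0,0,0,-0.04,0,0,0,-0.04,0,0]'
python3 -m jog '[-0.011,0,0.0378,0,-0.011,0,0.0378,0,-0.011,0,0.0378,0,-0.011,0,0.0378,0,-0.011,0,0.0378,0]'
python3 -m jog '[-0.011,0,0.0378,0,-0.011,0,0.0378,0,-0.011,0,0.0378,0,-0.011,0,0.0378,0,0,0,0,0]'
python3 -m jog '[0,0,0,0,0,0,0,0]'
python3 - <<'E'
from h import *
f=eyes.grab_frame("wrist"); s=ctrl.get_state(); print(s["tool_pos"],s["ee_rot"],s["wrist_force"])
h=cv2.cvtColor(f["image"],cv2.COLOR_BGR2HSV)
m=(h[...,2]<70).astype(np.uint8)*255
[print(r) for r in rects(f,m,92,300,(200,130,340,240))]
[print(r) for r in rects(f,white(f,120,50),70,300)]
show("pics/w5.png",f["image"])
f=eyes.grab_frame("top"); print("toptabs");[print(r) for r in rects(f,white(f),16,15,(300,210,420,290))]
E
```

```text
time_s: 10.28
tool_pos: [648.9, -241.0, 5.3]
ee_rot: [-90.0, -0.1, 3.8]
wrist_force: [0.2, -0.2, -0.1]
opening: 51.3
time_s: 10.7
tool_pos: [648.2, -240.8, 206.8]
ee_rot: [-90.0, -0.0, 3.8]
wrist_force: [0.6, -0.2, 0.2]
opening: 51.5
time_s: 11.12
tool_pos: [580.1, -54.5, 205.1]
ee_rot: [-90.0, -0.1, 3.8]
wrist_force: [0.8, 0.6, 0.7]
opening: 51.4
time_s: 11.53
tool_pos: [523.9, 102.9, 205.7]
ee_rot: [-89.6, -0.0, 4.6]
wrist_force: [0.3, 0.7, 0.7]
opening: 51.3
time_s: 11.7
tool_pos: [527.3, 91.7, 204.8]
ee_rot: [-90.0, -0.0, 3.8]
wrist_force: [-0.6, -0.3, -0.2]
opening: 51.5
[527.47936231  90.66731194 204.60202284] [-9.00611039e+01 -2.38369472e-02  3.70827815e+00] [-0.84657725 -0.45248122 -0.5895427 ]
(2509.0, array([275., 198.]), array([524. ,  88.9]), array([60.8, 23.5]), 3.0)
(705.0, array([  6., 290.]), array([ 621.2, -132.3]), array([15.6, 85.2]), 81.0)
(29175.5, array([280., 193.]), array([528.6,  92.8]), array([100. , 191.5]), 3.5)
(687.0, array([ 12., 151.]), array([ 505.4, -112.8]), array([19.6, 22.7]), 76.7)
toptabs
(83.5, array([368., 258.]), array([ 443. , -255.6]), array([23.7, 33. ]), 88.5)
(82.0, array([336., 234.]), array([ 516.2, -160.7]), array([34.9, 24.8]), 75.8)
```

View pics/w5.png

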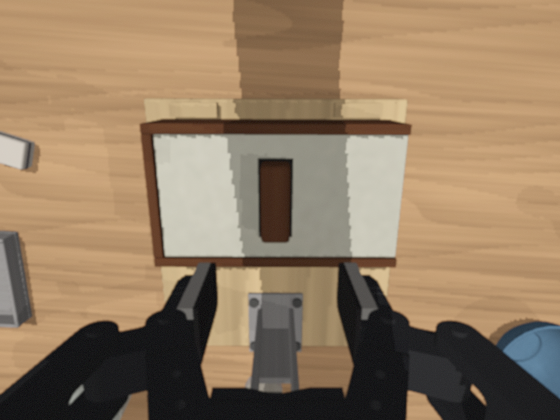

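The pull reads about (526, 90), px (275,198). Descending to grip it.

```bash
python3 -m jog '[-0.001,0.04,-0.001,0,0,0.04,0,0,0,0.04,0,0,0,0.009,0,0,0,0,0,0]'
python3 -m jog '[0,0,0,0,0,0,0,0,0,0,0,0,0,0,0,0,0,0,0,0]' 1 60
python3 -m jog '[0,0,0,0,0,0,0,0,0,0,0,0,0,0,0,0,0,0,0,0]'
```

```text
time_s: 12.22
tool_pos: [524.5, 89.2, 73.2]
ee_rot: [-90.1, 0.3, 3.7]
wrist_force: [-1.1, -0.3, 0.9]
opening: 51.6
time_s: 12.63
tool_pos: [527.9, 91.0, 77.8]
ee_rot: [-90.0, -0.3, 3.8]
wrist_force: [-0.4, -1.7, 7.9]
opening: 20.5
time_s: 13.05
tool_pos: [527.9, 91.1, 77.8]
ee_rot: [-90.0, -0.3, 3.8]
wrist_force: [-0.4, -2.1, 8.6]
opening: 20.4
```

```bash
python3 -m jog '[0,-0.001,0,0,0,-0.001,0,0,0,0,0,0]'
python3 -m jog '[0,-0.001,0,0,0,-0.001,0,0,0,-0.001,0,0,0,0,0,0]'
```

```text
time_s: 13.3
tool_pos: [527.8, 91.1, 78.4]
ee_rot: [-90.0, -0.2, 3.8]
wrist_force: [4.0, -0.7, -2.0]
opening: 20.0
time_s: 13.63
tool_pos: [527.8, 91.0, 80.3]
ee_rot: [-90.0, -0.2, 3.8]
wrist_force: [6.6, -0.4, -10.0]
opening: 20.6
```

```bash
python3 -m jog '[0.0015,-0.0005,0,0,0,-0.0005,0,0,0,0,0,0]'
python3 -c "
from h import *; s=ctrl.get_state(); print(s['wrist_force'],s['tool_pos'])"
```

```text
time_s: 13.88
tool_pos: [527.8, 91.1, 80.9]
ee_rot: [-90.0, 0.0, 3.8]
wrist_force: [5.4, 0.4, -12.5]
opening: 20.8
[  5.35512436   0.3605399  -12.49567106] [527.80386737  91.05684874  80.92079984]
```

```bash
python3 -m jog '[0.002,-0.0003,0,0,0.001,-0.0003,0,0,0,0,0,0]'
```

```text
time_s: 14.13
tool_pos: [527.9, 91.0, 81.2]
ee_rot: [-90.0, 0.3, 3.8]
wrist_force: [-2.0, 1.4, -13.3]
opening: 20.2
```

```bash
python3 -m jog '[-0.0004,-0.0003,0,0,0,0,0,0,0,0,0,0,0,0,0,0,0,0,0,0]'
for i in 1 2 3 4 5; do python3 -m jog '[0,0,0,0,0,0,0,0,0,0,0,0,0,0,0,0,0,0,0,0]' | grep -E "time|pos|force|open" | tr '\n' ' '; echo; done
```

```text
time_s: 14.55
tool_pos: [528.0, 91.0, 81.8]
ee_rot: [-90.0, 0.2, 3.8]
wrist_force: [-5.2, 0.3, -16.1]
opening: 21.0
time_s: 14.97 tool_pos: [528.0, 91.0, 81.8] wrist_force: [-4.5, 2.6, -14.8] opening: 20.2 
time_s: 15.38 tool_pos: [528.0, 91.0, 81.8] wrist_force: [-5.3, 2.0, -16.1] opening: 20.4 
time_s: 15.8 tool_pos: [528.0, 91.0, 81.8] wrist_force: [-5.7, 1.5, -14.9] opening: 20.6 
time_s: 16.22 tool_pos: [528.0, 91.0, 81.8] wrist_force: [-5.2, 1.2, -15.0] opening: 20.1 
time_s: 16.63 tool_pos: [528.0, 91.0, 81.8] wrist_force: [-5.1, 1.5, -14.2] opening: 20.4
```

It holds steady at about 15 N. I'll ease to 14 N, remove the side load and hold another 2 s for certainty.

```bash
python3 -m jog '[-0.0012,0.0002,0,0,0,0,0,0,0,0,0,0,0,0,0,0,0,0,0,0]'
for i in 1 2 3 4 5; do python3 -m jog '[0,0,0,0,0,0,0,0,0,0,0,0,0,0,0,0,0,0,0,0]' | grep -E "time|pos|force|open" | tr '\n' ' '; echo; done
python3 -m jog '[0,0.002,0,0,0,0.002,0,0,0,0.002,0,0,0,0.0005,0,0,0,0,0,0]'
```

```text
time_s: 17.05
tool_pos: [528.0, 91.0, 81.9]
ee_rot: [-90.0, 0.1, 3.8]
wrist_force: [-5.9, 0.8, -15.7]
opening: 20.5
time_s: 17.47 tool_pos: [528.0, 91.0, 81.9] wrist_force: [-5.2, 0.6, -16.0] opening: 20.6 
time_s: 17.88 tool_pos: [528.0, 91.0, 81.9] wrist_force: [-4.6, 1.5, -16.1] opening: 20.4 
time_s: 18.3 tool_pos: [528.0, 91.0, 81.9] wrist_force: [-5.6, 0.8, -15.7] opening: 20.6 
time_s: 18.72 tool_pos: [528.0, 91.0, 81.9] wrist_force: [-5.5, 0.9, -15.7] opening: 20.4 
time_s: 19.13 tool_pos: [528.1, 91.1, 81.9] wrist_force: [-5.9, 1.6, -14.7] opening: 20.1 
time_s: 19.55
tool_pos: [528.1, 91.0, 77.8]
ee_rot: [-90.1, 0.0, 3.8]
wrist_force: [-9.2, -0.9, 7.3]
opening: 20.1
```

That drifted nearer 15.5 N than 14. I'll do one cleaner repeat at 14 N.

```bash
python3 -m jog '[-0.002,-0.0015,0,0,-0.001,-0.0015,0,0,0,-0.001,0,0,0,-0.001,0,0,0,0,0,0]'
python3 -m jog '[0,-0.0006,0,0,0,0,0,0,0,0,0,0]'
```

```text
time_s: 19.97
tool_pos: [527.9, 91.0, 80.9]
ee_rot: [-90.0, -0.2, 3.8]
wrist_force: [1.3, -0.2, -12.4]
opening: 20.4
time_s: 20.22
tool_pos: [527.8, 91.0, 81.3]
ee_rot: [-90.0, -0.2, 3.8]
wrist_force: [4.2, 0.2, -14.3]
opening: 20.7
```

```bash
for i in 1 2 3 4 5; do python3 -m jog '[0,0,0,0,0,0,0,0,0,0,0,0,0,0,0,0,0,0,0,0]' | grep -E "time|pos|force|open" | tr '\n' ' '; echo; done
python3 -m jog '[0.0005,0.0015,0,0,0.0005,0.0015,0,0,0,0.001,0,0,0,0.0005,0,0,0,0,0,0]'
```

```text
time_s: 20.63 tool_pos: [527.8, 91.1, 81.4] wrist_force: [7.1, -0.8, -13.6] opening: 20.6 
time_s: 21.05 tool_pos: [527.8, 91.1, 81.4] wrist_force: [5.4, -0.4, -12.9] opening: 20.5 
time_s: 21.47 tool_pos: [527.8, 91.1, 81.4] wrist_force: [4.4, -0.2, -13.3] opening: 20.4 
time_s: 21.88 tool_pos: [527.8, 91.1, 81.4] wrist_force: [5.3, -1.6, -14.2] opening: 20.7 
time_s: 22.3 tool_pos: [527.8, 91.1, 81.4] wrist_force: [5.3, -0.1, -13.7] opening: 20.2 
time_s: 22.72
tool_pos: [527.9, 91.1, 77.9]
ee_rot: [-90.0, -0.1, 3.8]
wrist_force: [1.7, -2.1, 3.2]
opening: 20.2
```

Joint held: 13.5–14 N for 2.1 s with no creep. Checking mug clearance, then sliding open.

```bash
python3 - <<'E'
from h import *
f=eyes.grab_frame("top")
for uv,z in(((117,255),90),((104,211),190),((157,171),40)):print(cast(f,uv,z))
E
python3 -m jog '[0,0,0.008,0,0,0,0.015,0,0,0,0.015,0,0,0,0.015,0,0,0,0,0]'
```

```text
[[449.44304723 465.58632689  90.        ]]
[[560.28811705 475.99497511 190.        ]]
[[702.69440841 372.23810116  40.        ]]
time_s: 23.18
tool_pos: [524.2, 148.5, 77.9]
ee_rot: [-89.8, -0.2, 4.0]
wrist_force: [2.3, 2.6, 7.0]
opening: 20.3
```

```bash
python3 -m jog '[0,-0.0005,0.015,0,0,-0.0005,0.02,0,0,0,0.02,0,0,0,0.02,0,0,0,0.01,0]'
python3 -m jog '[0,0,0.006,0,0,0,0.003,0,0,0,0,0,0,0,0,0]'
```

```text
time_s: 23.6
tool_pos: [518.9, 230.0, 78.1]
ee_rot: [-90.0, -0.1, 3.9]
wrist_force: [5.1, -0.8, -1.6]
opening: 20.4
time_s: 23.93
tool_pos: [518.7, 235.0, 78.0]
ee_rot: [-90.2, -0.1, 3.7]
wrist_force: [4.4, -3.0, 2.0]
opening: 20.1
```

```bash
python3 -m jog '[0,0,0.003,0,0,0,0.001,0,0,0,-0.002,0,0,0,0,0]'
python3 -m jog '[0,0,0,0,0,0,0,0,0,0,0,0,0,-0.03,0,0,0,-0.04,0,0]' 0.4 40
python3 -m jog '[0,-0.04,0,0,0,-0.02,0,0,-0.0029,0,-0.0395,0,-0.0029,0,-0.0395,0,-0.0029,0,-0.0395,0]'
python3 -m jog '[-0.0029,0,-0.0395,0,-0.0029,0,-0.0395,0,-0.0029,0,-0.0395,0,-0.0029,0,-0.0395,0,-0.0029,0,-0.0395,0]'
python3 -m jog '[-0.0029,0,-0.0395,0,-0.0029,0,-0.0395,0,0,0,0,6,0,0,0,6,0,0,0,6]'
python3 -m jog '[0,0,0,0,0,0,0,0]'
python3 - <<'E'
from h import *
f=eyes.grab_frame("wrist"); s=ctrl.get_state(); print(s["tool_pos"],s["ee_rot"],s["wrist_force"])
show("pics/w6.png",f["image"])
[print(r) for r in rects(f,white(f,120,50),16,100)]
t=eyes.grab_frame("top");[print(r) for r in rects(t,white(t),16,15,(300,210,420,290))]
print("lid");[print(r) for r in rects(t,white(t,90,70),70,15,(150,195,295,255))]
E
```

```text
time_s: 24.27
tool_pos: [518.6, 235.1, 77.9]
ee_rot: [-90.3, -0.1, 3.6]
wrist_force: [5.8, -5.8, 2.1]
opening: 20.5
time_s: 24.68
tool_pos: [513.6, 238.8, 145.4]
ee_rot: [-90.2, 0.5, 3.9]
wrist_force: [0.8, 0.2, 0.6]
opening: 51.1
time_s: 25.1
tool_pos: [515.3, 120.7, 208.2]
ee_rot: [-90.0, 0.0, 4.0]
wrist_force: [1.9, -1.7, -0.8]
opening: 51.2
time_s: 25.52
tool_pos: [513.9, -78.1, 207.6]
ee_rot: [-89.9, 0.1, 3.9]
wrist_force: [1.7, -0.6, -0.7]
opening: 51.0
time_s: 25.93
tool_pos: [513.5, -156.7, 207.4]
ee_rot: [-89.9, 0.1, -14.6]
wrist_force: [0.4, 0.3, -0.6]
opening: 51.5
time_s: 26.1
tool_pos: [514.0, -155.5, 207.6]
ee_rot: [-90.0, 0.1, -14.0]
wrist_force: [-0.4, 0.4, 0.6]
opening: 51.2
[ 514.09348259 -155.55109703  207.62465599] [-8.99798731e+01  4.91855069e-02 -1.39543564e+01] [-0.50459417  0.25218504 -0.44158846]
(297.5, array([419., 403.]), array([807.2, -59.6]), array([39.8, 20.9]), 53.2)
(382.5, array([ 18., 349.]), array([ 628.6, -474.1]), array([14.3, 61.6]), 10.1)
(1205.0, array([548., 357.]), array([784.4,  79.3]), array([34.1, 81.7]), 89.0)
(4359.0, array([254., 332.]), array([ 653.8, -229.8]), array([101.4, 119.6]), 0.8)
(414.5, array([541., 287.]), array([687.3,  78.5]), array([63. , 16.5]), 12.3)
(343.0, array([548., 257.]), array([658.8,  84.5]), array([28.3, 29.2]), 89.0)
(1034.5, array([274., 182.]), array([ 514.4, -159.7]), array([35.9, 26.9]), 76.0)
(1117.0, array([152., 131.]), array([ 442.4, -254.7]), array([35.9, 26.4]), 1.7)
(78.5, array([335., 234.]), array([ 515. , -160.2]), array([34.8, 25.7]), 71.3)
lid
(2307.5, array([199., 231.]), array([520.1, 236.3]), array([104.8, 193.6]), 3.7)
```

View pics/w6.png

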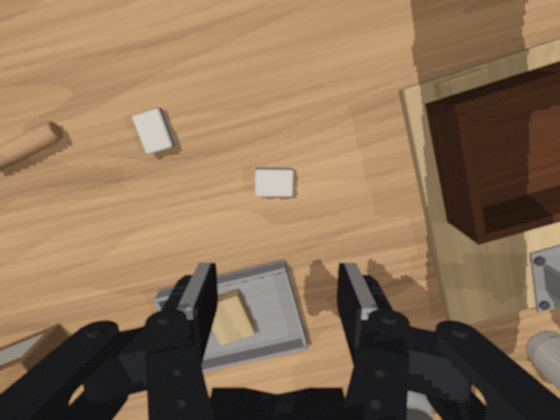

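The lid reads fully open (centre moved 144 mm). The tablet is at (514.4, −159.7), px (274,182). Grasping it across its 36 mm.

```bash
python3 -m jog '[0.0013,0.04,-0.0039,0,0,0.04,0,0,0,0.04,0,0,0,0.04,0,0,0,0.025,0,0]'
python3 -m jog '[0,0.011,0,0,0,0.005,0,0,0,0.003,0,0,0,0,0,0]'
python3 -m jog '[0,0,0,0,0,0,0,0,0,0,0,0,0,0,0,0,0,0,0,0]' 1 40
python3 -m jog '[0,-0.02,0,0,0,-0.04,0,0,0,-0.04,0,0,0,-0.04,0,0,0,0,0,0]'
python3 - <<'E'
from h import *
f=eyes.grab_frame("wrist");show("pics/w7.png",f["image"])
print(ctrl.get_state()["tool_pos"],ctrl.get_state()["ee_rot"])
E
```

```text
time_s: 26.62
tool_pos: [513.1, -159.5, 19.4]
ee_rot: [-90.0, 0.2, -14.0]
wrist_force: [1.0, 0.4, 0.1]
opening: 51.1
time_s: 26.95
tool_pos: [515.5, -160.5, 4.6]
ee_rot: [-90.0, -0.1, -14.2]
wrist_force: [0.8, 0.3, -0.7]
opening: 51.4
time_s: 27.37
tool_pos: [515.9, -160.8, 5.5]
ee_rot: [-90.0, -0.2, -14.2]
wrist_force: [0.1, -0.1, 6.3]
opening: 34.9
time_s: 27.78
tool_pos: [519.2, -161.4, 151.4]
ee_rot: [-90.0, -0.8, -14.2]
wrist_force: [0.6, 0.0, -0.2]
opening: 34.4
[ 517.73333069 -161.27661695  148.55323663] [-89.97786394  -0.57112942 -14.23470199]
```

View pics/w7.png

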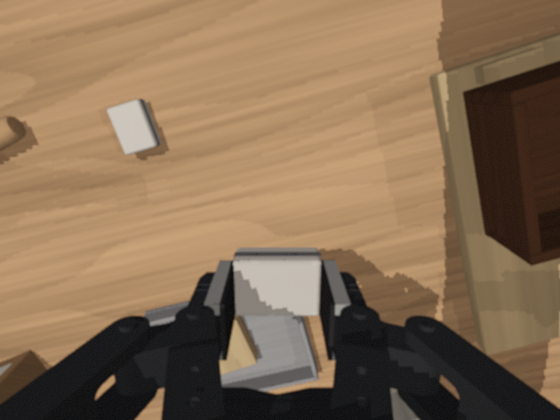

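```bash
python3 -m jog '[0,0,0,-6,0,0,0,-6,0,0,0,-6,0.005,0,0.0344,0,0.005,0,0.0344,0]'
python3 -m jog '[0.005,0,0.0344,0,0.005,0,0.0344,0,0.005,0,0.0344,0,0.005,0,0.0344,0,0,0,0,0]'
python3 -m jog '[0,0.04,0,0,0,0.04,0,0,0,0.025,0,0,0,0.01,0,0,0,0,0,0]'
```

```text
time_s: 28.25
tool_pos: [519.2, -93.7, 143.1]
ee_rot: [-90.1, 0.1, 3.4]
wrist_force: [0.2, 1.1, -0.0]
opening: 34.8
time_s: 28.67
tool_pos: [531.2, 57.9, 144.1]
ee_rot: [-89.6, -0.2, 4.5]
wrist_force: [0.5, 0.9, -0.0]
opening: 34.6
time_s: 29.08
tool_pos: [529.4, 47.5, 27.0]
ee_rot: [-90.0, 0.2, 3.9]
wrist_force: [-0.3, -0.3, 0.4]
opening: 34.8
```

```bash
python3 -m jog '[0,0,0,0,0,0,0,0,0,0,0,0,0,-0.02,0,0,0,-0.03,0,0]' 0.4
python3 -m jog '[0,-0.04,0,0,0,-0.04,0,0,0,-0.04,0,0,0,0,0,0,-0.0134,0,-0.0369,0]'
python3 -m jog '[-0.0134,0,-0.0369,0,-0.0134,0,-0.0369,0,-0.0134,0,-0.0369,0,-0.0134,0,-0.0369,0,-0.0134,0,-0.0369,0]'
python3 -m jog '[-0.0134,0,-0.0369,0,-0.0134,0,-0.0369,2,0,0,0,0,0,0,0,0]'
python3 - <<'E'
from h import *
f=eyes.grab_frame("wrist"); s=ctrl.get_state(); print(s["tool_pos"],s["ee_rot"],s["wrist_force"])
R=rects(f,white(f,120,50),16,100)
for r in R: print(r[1:])
t=eyes.grab_frame("top"); show("pics/t8.png",t["image"],(90,120,430,300),2.3)
E
```

```text
time_s: 29.5
tool_pos: [529.4, 47.0, 78.0]
ee_rot: [-90.0, 0.2, 3.8]
wrist_force: [0.6, 0.2, 0.4]
opening: 51.5
time_s: 29.92
tool_pos: [524.9, 19.1, 203.2]
ee_rot: [-89.5, -0.8, 4.5]
wrist_force: [1.9, -0.1, -0.4]
opening: 51.2
time_s: 30.33
tool_pos: [464.5, -180.8, 199.5]
ee_rot: [-90.0, -0.1, 3.8]
wrist_force: [1.4, -0.0, -0.4]
opening: 50.8
time_s: 30.67
tool_pos: [442.0, -257.4, 199.1]
ee_rot: [-90.1, 0.0, 1.4]
wrist_force: [0.9, 0.7, 0.2]
opening: 51.0
[ 443.1825197  -254.88049068  199.21277264] [-9.00100682e+01 -4.65027341e-02  1.67102005e+00] [ 1.07260255  0.18185153 -0.4187013 ]
(array([312., 375.]), array([ 652.6, -214.1]), array([36.6, 13.3]), 5.7)
(array([ 36., 357.]), array([ 639.1, -513.7]), array([11.8, 57.7]), 41.2)
(array([255., 361.]), array([ 642.6, -269.4]), array([74.6, 80.9]), 0.4)
(array([280., 182.]), array([ 441. , -255.9]), array([36.8, 25.3]), 2.2)
(array([ 56., 177.]), array([ 446.9, -461.1]), array([70.6, 49.6]), 74.6)
```

View pics/t8.png

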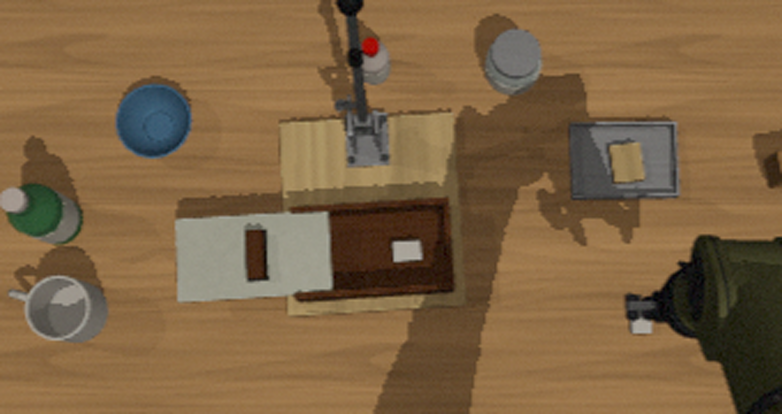

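One tablet is in the box, the pad is in the tray and the clamp is up. The second tablet is right under the tool at (441.5, −255.5).

```bash
python3 -m jog '[-0.0015,0.04,-0.0008,0,0,0.04,0,0,0,0.04,0,0,0,0.04,0,0,0,0.02,0,0]'
python3 -m jog '[0,0.008,0,0,0,0.005,0,0,0,0.002,0,0,0,0,0,0]'
python3 -m jog '[0,0,0,0,0,0,0,0,0,0,0,0,0,0,0,0,0,0,0,0]' 1 40
python3 -m jog '[0,-0.02,0,0,0,-0.04,0,0,0,-0.04,0,0,0,-0.04,0,0,0,0,0,0]'
python3 -c "
from h import *; s=ctrl.get_state(); print(s['tool_pos'],s['ee_rot'],s['opening'])"
```

```text
time_s: 31.18
tool_pos: [441.7, -251.7, 15.6]
ee_rot: [-89.8, 0.2, 2.1]
wrist_force: [-0.3, 0.4, 0.2]
opening: 51.4
time_s: 31.52
tool_pos: [443.2, -254.7, 4.7]
ee_rot: [-90.0, -0.1, 1.9]
wrist_force: [0.2, -0.3, 1.0]
opening: 51.4
time_s: 31.93
tool_pos: [442.9, -255.5, 5.2]
ee_rot: [-90.1, -0.1, 1.8]
wrist_force: [0.3, -0.0, 4.7]
opening: 24.7
time_s: 32.35
tool_pos: [445.9, -256.7, 150.9]
ee_rot: [-90.3, -0.7, 1.7]
wrist_force: [-0.4, -0.3, -0.1]
opening: 24.7
[ 445.90505036 -256.70930782  150.91789639] [-90.31160811  -0.67178521   1.74872876] 24.718444652404624
```

```bash
python3 -m jog '[0,0,0,-2,0.0134,0,0.0345,0,0.0134,0,0.0345,0,0.0134,0,0.0345,0,0.0134,0,0.0345,0]'
python3 -m jog '[0.0134,0,0.0345,0,0.0134,0,0.0345,0,0.0134,0,0.0345,0,0.0134,0,0.0345,0,0.0134,0,0.0345,0]'
python3 -m jog '[0.0134,0,0.0345,0,0,0,0,0,0,0,0,0]'
```

```text
time_s: 32.77
tool_pos: [485.7, -112.7, 143.0]
ee_rot: [-90.0, 0.1, 3.8]
wrist_force: [1.1, -0.8, -0.7]
opening: 24.9
time_s: 33.18
tool_pos: [541.1, 64.2, 142.7]
ee_rot: [-90.0, 0.1, 3.9]
wrist_force: [1.6, -0.4, -0.2]
opening: 25.1
time_s: 33.43
tool_pos: [552.3, 101.3, 142.8]
ee_rot: [-89.9, 0.1, 4.2]
wrist_force: [-0.9, 0.2, -0.3]
opening: 24.9
```

```bash
python3 -m jog '[0,0.04,-0.001,0,0,0.04,0,0,0,0.022,0,0,0,0.009,0,0,0,0,0,0]'
python3 -m jog '[0,0,0,0,0,0,0,0,0,0,0,0,0,-0.02,0,0,0,-0.03,0,0]' 0.6
python3 -m jog '[0,-0.04,0,0,0,-0.04,0,0,-0.04,0,0,0,-0.03,0,0,0,0,0,0,0]'
python3 - <<'E'
from h import *
f=eyes.grab_frame("wrist");show("pics/w9.png",f["image"])
print(ctrl.get_state()["tool_pos"],ctrl.get_state()["ee_rot"])
t=eyes.grab_frame("scene"); show("pics/s9.png",t["image"])
E
```

```text
time_s: 33.85
tool_pos: [550.8, 94.8, 30.6]
ee_rot: [-90.2, 0.3, 3.8]
wrist_force: [0.2, -0.3, -0.4]
opening: 24.8
time_s: 34.27
tool_pos: [551.5, 96.6, 82.2]
ee_rot: [-90.1, 0.2, 3.8]
wrist_force: [-0.6, -0.6, 1.1]
opening: 34.0
time_s: 34.68
tool_pos: [475.9, 90.8, 164.1]
ee_rot: [-90.2, 0.4, 3.9]
wrist_force: [-0.5, -0.3, -0.6]
opening: 33.9
[479.7098484   91.4905693  164.05563036] [-90.09154428   0.12007133   3.90750626]
```

View pics/s9.png

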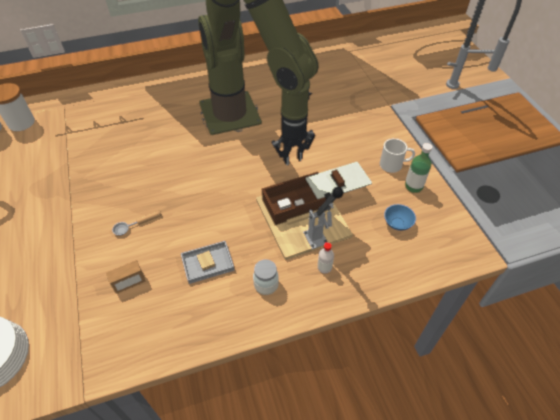

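View pics/w9.png

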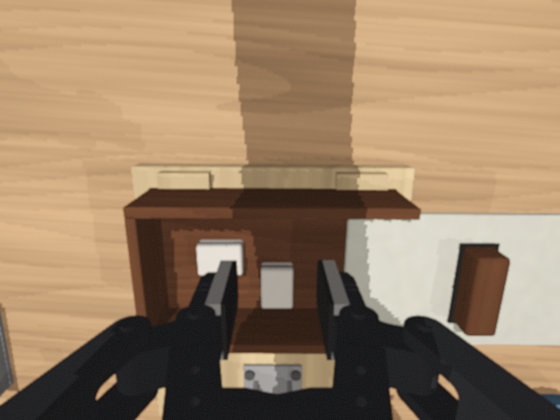

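Both tablets lie flat in the box, and the scene view shows no others on the counter. Going to the pull to close the lid.

```bash
python3 -m jog '[0.0097,0,0.0281,0,0.0097,0,0.0281,0,0.0097,0,0.0281,0,0.0097,0,0.0281,0,0.0097,0,0.0281,0]' 0.4
python3 -m jog '[0,0,0,0,0,0,0,0,0,0,0,0]'
python3 - <<'E'
from h import *
f=eyes.grab_frame("wrist"); s=ctrl.get_state(); print(s["tool_pos"],s["ee_rot"],s["wrist_force"])
h=cv2.cvtColor(f["image"],cv2.COLOR_BGR2HSV)
m=(h[...,2]<85).astype(np.uint8)*255
[print(r) for r in rects(f,m,92,300,(200,130,340,260))]
E
```

```text
time_s: 35.2
tool_pos: [523.9, 237.7, 163.3]
ee_rot: [-89.9, -0.1, 3.8]
wrist_force: [-0.3, -0.3, 0.6]
opening: 51.0
time_s: 35.45
tool_pos: [522.8, 235.2, 162.8]
ee_rot: [-90.0, -0.0, 3.8]
wrist_force: [-0.7, 0.0, 0.5]
opening: 51.4
[522.65339289 234.37646841 162.68789883] [-9.00696762e+01  8.72391911e-04  3.70661790e+00] [ 0.24592696 -0.5119266   0.36022056]
(729.0, array([277., 204.]), array([514.7, 233.5]), array([60.5, 23.8]), 3.5)
```

```bash
python3 -m jog '[-0.004,0.04,0,0,0,0.03,0,0,0,0.016,0,0,0,0,0,0,0,0,0,0]'
python3 -m jog '[0,0,0,0,0,0,0,0,0,0,0,0,0,0,0,0,0,0,0,0]' 1 50
python3 -m jog '[0,-0.0015,-0.008,0,0,0,-0.012,0,0,0,-0.015,0,0,0,-0.015,0,0,0,0,0]'
```

```text
time_s: 35.92
tool_pos: [518.1, 234.1, 76.5]
ee_rot: [-90.1, 0.1, 3.7]
wrist_force: [0.8, 0.4, 0.0]
opening: 51.3
time_s: 36.33
tool_pos: [519.4, 235.0, 78.6]
ee_rot: [-90.0, -0.2, 3.7]
wrist_force: [-1.0, -1.8, 5.5]
opening: 20.4
time_s: 36.75
tool_pos: [522.8, 181.0, 78.7]
ee_rot: [-90.2, -0.1, 3.5]
wrist_force: [1.3, -2.9, 0.6]
opening: 20.4
```

```bash
python3 -m jog '[0,0,-0.015,0,0,0,-0.02,0,0,0,-0.02,0,0,0,-0.015,0,0,0,-0.01,0]'
python3 -m jog '[0,0,-0.006,0,0,0,-0.005,0,0,0,-0.002,0,0,0,0,0,0,0,0,0]'
```

```text
time_s: 37.17
tool_pos: [527.6, 105.0, 78.7]
ee_rot: [-90.0, -0.1, 3.7]
wrist_force: [1.3, 3.0, -0.7]
opening: 20.8
time_s: 37.58
tool_pos: [528.4, 92.8, 78.6]
ee_rot: [-90.0, -0.1, 3.8]
wrist_force: [2.5, -0.5, 2.8]
opening: 20.4
```

```bash
python3 -m jog '[0,0,-0.002,0,0,0,-0.002,0,0,0,0,0,0,0,0,0]'
python3 -m jog '[0,0,-0.002,0,0,0,-0.002,0,0,0,0,0,0,0,0,0]'
```

```text
time_s: 37.92
tool_pos: [528.5, 90.2, 78.6]
ee_rot: [-89.9, -0.1, 3.9]
wrist_force: [3.4, 2.8, 5.0]
opening: 20.4
time_s: 38.25
tool_pos: [528.6, 90.0, 78.6]
ee_rot: [-89.6, -0.1, 4.0]
wrist_force: [1.0, 10.2, 3.4]
opening: 20.4
```

The lid is against its shut stop (10 N). Easing off, releasing and rising clear.

```bash
python3 -m jog '[0,0,0.003,0,0,0,0,0]'
python3 -m jog '[0,0,0,0,0,0,0,0,0,0,0,0,0,0,0,0,0,-0.03,0,0]' 0.4
python3 -m jog '[0,-0.04,0,0,0,-0.04,0,0,0,-0.04,0,0,-0.04,0,0,0,-0.04,0,0,0]'
python3 -m jog '[-0.04,0,0,0,-0.03,0,0,0,0,0,0,0,0,0,0,0]'
python3 - <<'E'
from h import *
print(ctrl.get_state()["tool_pos"],ctrl.get_state()["wrist_force"])
t=eyes.grab_frame("top"); show("pics/t10.png",t["image"],(70,110,470,300),2)
for r in rects(t,white(t,90,70),70,15,(150,195,295,255)):print(r)
f=eyes.grab_frame("wrist")
for r in rects(f,white(f,120,50),70,300):print(r)
E
```

```text
time_s: 38.42
tool_pos: [528.5, 90.1, 78.6]
ee_rot: [-89.9, -0.1, 3.9]
wrist_force: [1.7, 5.2, 6.2]
opening: 20.8
time_s: 38.83
tool_pos: [523.9, 86.1, 104.2]
ee_rot: [-90.2, 0.6, 3.8]
wrist_force: [0.4, -0.7, -0.2]
opening: 51.3
time_s: 39.25
tool_pos: [451.0, 83.2, 230.6]
ee_rot: [-89.9, -0.5, 3.6]
wrist_force: [-1.6, -0.1, -0.6]
opening: 51.5
time_s: 39.58
tool_pos: [376.3, 76.8, 228.3]
ee_rot: [-90.1, 0.1, 3.8]
wrist_force: [0.8, 0.8, 0.2]
opening: 51.3
[376.2860449   76.81526714 228.3184026 ] [0.76151642 0.75396328 0.15351311]
(2167.0, array([250., 227.]), array([529.8,  91.5]), array([ 99. , 193.3]), 4.1)
(436.5, array([ 23., 356.]), array([ 560.3, -162.7]), array([32.7, 39.1]), 43.4)
(9328.5, array([277., 339.]), array([529.4,  85.8]), array([ 97.6, 151.1]), 3.8)
```

View pics/t10.png

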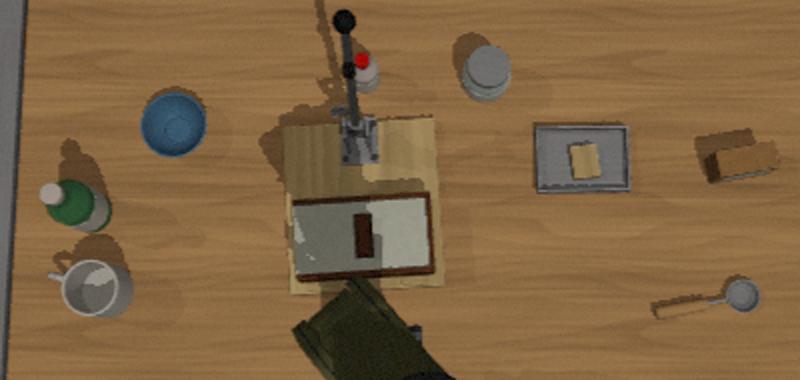

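The final view shows the lid shut (centre (529.8, 91.5), as at the start), the clamp up, the pad in the tray, no tablets left on the counter and the bystanders in place. Handing in.

```bash
python3 -c "
from workcell import job; print(job.hand_in())"
```

```text
the job is handed in; nothing more can be done
None
```

The job is done and handed in at about 40 s of robot time; I got no verdict back.

- **Clamp and pad:** I lifted the clamp arm onto its open stop, where it stayed. The pad lies in the steel tray.
- **Joint test (lid shut):** I pulled up on the pull three times and it held.
  - The first two holds, about 2 s each, ran a little high at roughly 14–16 N.
  - The third held 13–14 N for 2.1 s, with the height steady.
  - The highest reading was 16.1 N, under the 20 N limit. Side load stayed within about 7 N.
- **Lid and tablets:** I slid the lid open 144 mm to its stop. Only two tablets were visible on the counter. Both went into the box and lay flat on its floor.
- **Closing:** I slid the lid shut until it pressed on its stop with about 10 N. Its measured centre then matched the starting position within about 1 mm.
- **Last look:** The top view before handing in showed the clamp still up, the pad in the tray, no tablets left on the counter and the other things in place. The arm hid the strip of counter nearest the robot, though an earlier scene view had shown no other tablets. No check failed.

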